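Clear the caddy off the lock, then key the drawer unit open and hold it

TASK

Lift the wooden caddy with the dead bulb in it off the steel drawer unit, carry it level and set it down gently in the middle of the round cork mat. Then take the red-headed key from its stand, push it fully home in the keyhole the caddy was covering (the pins are sticky, it may need a little wiggle) and turn it a quarter turn clockwise. The lock springs back, so finish still gripping the key and holding it turned against its stop; leave everything else where it stands.

Things in the scene. Friction and masses are not known exactly. Their poses are not given: they have to be found in the camera images.
- tray_grip (a point): Grip of a loose light-wood caddy tray: an upright centre panel 12 mm thick (along the tray's x), 80 mm long (along its y). The point is in the middle of the panel, 73 mm above the undersides of the tray's feet and 22 mm below the panel's top. z up, axes as the tray's.
- tray_base (a point): Centre under the same tray, level with the undersides of its feet, same axes. The tray is 112 x 150 mm (x, y), walls 30 mm high, floor and walls 5 mm thick, on four 5 mm feet at x +-40, y +-50 mm; 0.25 to 0.42 kg. It starts on top of the drawer unit, over the keyhole.
- tray: The caddy tray as a body; origin as tray_base.
- bulb_center (a point): Centre of the dead G9 capsule bulb, white, 13 x 40 x 14 mm, lying loose in the tray's compartment on the -x side of the centre panel.
- mat: Round cork mat fixed on the shelf, 220 mm in diameter, 5 mm thick; origin at the centre of its underside (shelf level). It is on the left or the right of the drawer unit.
- stand: Fixed dark wood key block, 64 x 56 x 36 mm; origin at the centre of its underside. The key stands upright in a vertical slot in its top, slot along its x; pull the key straight up at least 30 mm to free it. It is on the side opposite the mat.
- key_bow (a point): Grip point of the loose key, in its red plastic head (28 mm wide along the key's x, 12 mm thick along its y, 40 mm tall), 14 mm below the head's top. z points up along the key, head uppermost. 35 g. Either way round fits the lock.
- key_tip (a point): Lower end of the key's steel blade, 54 mm below key_bow; same axes. The blade is 14 mm wide (x), 4 mm thick (y) and 28 mm long, with a rounded nose.
- key: The whole key; origin at the tip of the blade.
- keyhole (a point): Centre of the keyhole's mouth, level with the top of the 40 mm wide steel rim around it, 113 mm above the shelf. z up; x lies along the slot and turns with the lock. The brass face is 3 mm below this point inside the rim's 23 mm opening; the slot in it is 16 x 5.6 mm (x, y), straight down. The key is home when its head rests on the rim: tip 28 mm below this point.
- lock_pins (a point): Point on the lock's axis inside the slot, 16 mm below the keyhole point. About here, 4 mm above and 4 mm below, two sprung, sticky pins stand out from the slot's sides (one from each side). Each gives way to a downward push of 10 to 18 N on the key, or to some 6 to 9 N when the key is also shifted about 1 mm sideways (across the blade) and twisted 2 degrees to and fro.
- lock (a joint): Angle of the lock: 0 at rest (slot along the drawer unit's x), growing clockwise seen from above to a stop at 1.57 (a quarter turn). It cannot turn the other way. A spring drives it back to 0 when let go: about 0.015 N m at 0 rising to 0.1 N m at the stop. The key has about 0.1 to 0.2 rad of play in the slot.
- unit: Fixed grey steel drawer unit 200 x 180 x 110 mm (x, y, z); origin at the centre of its underside, its two drawer fronts face its -x. The keyhole is at x = -35 mm, y = 0 on its top.
- jar: Bystander: blue ceramic jar with a bamboo lid, 94 mm in diameter, 118 mm tall; origin under its centre.
- battery: Bystander: yellow and black spent lantern battery, 67 x 67 x 98 mm plus two 12 mm springs; origin under its centre.
- torch: Bystander: matte black torch standing on its head, 54 mm in diameter, 140 mm tall; origin under its centre.
- mug: Bystander: white mug, 80 mm in diameter, 90 mm tall, handle on its +y; origin under its centre.
- tin: Bystander: flat green tin, 50 x 85 x 22 mm; origin under its centre.

How it is judged:
By the outcome, as a careful person would: the job done as asked, in the order asked, and still so for the second after the job is handed in, while the arm keeps its last pose, push and grip.
It also fails if it takes over 69 s, if anything falls off the work surface, if the arm or the gripper's body presses on something with over 40 N, if the wrist force passes 120 N, or if a joint passes its speed limit or range.

ROBOT

A 7-joint arm with a two-finger parallel gripper is mounted at the origin on the work surface. World frame = base frame: x ahead of the robot, y to its left, z up, the work surface at z = 0. Lengths are in m, angles in rad, forces in N, time in s.
With the tool pointing down it reaches from about 0.4 to 0.85 m from the base axis. Payload 4.5 kg.
Tool frame: the origin (TCP) lies at the very end of the fingers, on their centre line; the grasp point (between the pads) lies 19 mm behind it (tcp_to_grasp is the z of the grasp point in the tool frame, in m); z points along the fingers, y is the line along which they close (so a half turn about z gives the same grasp; the last joint's range is limited). The gripper opens to 88 mm and grips with 3 to 60 N. Pads are 18 mm wide; open, the fingers measure 123 mm over their backs; the gripper's body (75 mm by 187 mm) begins 45 mm behind the grasp point.
Start: joints at [-1.248, 0.689, -0.195, 1.565, 0.157, 0.902, -0.215], TCP at [0.178, 0.599, 0.239] pointing down, gripper open.
Joint ranges: [-3.01, 3.01], [-0.46, 2.08], [-1.47, 1.51], [0.13, 2.56], [-1, 4.14], [0.04, 2.09], [-2.66, 2.66]. Speed limits (rad/s): [2.57, 2.57, 3.14, 3.14, 3.14, 3.14, 3.14].

INTERFACE

Orientations are given as a unit quaternion [x, y, z, w].
In Python, from plant import * gives the robot as it stands. The module is installed in compiled form; this text tells all that it offers.
- The arm moves only by the shell command python3 -m jog 'ROWS' [OPENING] [FORCE]. ROWS is JSON, a list that holds one entry, the list of rows, each a list of 6 numbers: the shift along the tool's x, y, z in m, then the turn, a rotation vector about the tool's x, y, z in rad. In form: [[[dx, dy, dz, ax, ay, az], ...]]. A call has 1 to 12 rows; each row shifts and turns the commanded pose from where the row before left it, along the tool's axes as they then stand; what a row does not reach is not made up. A row lasts 1/8 s, in which the tool goes at most 62.5 mm and 10.7 degrees, less where a joint would pass 70% of its speed; a pose out of reach is approached as far as the arm can. A call with a gripper value outside its range is refused whole. OPENING is the finger opening in m, from 0 to 0.0881, set as the call begins (- or left out, the last holds). The fingers move at their own pace and stop on an object; FORCE is the grip in N (left out, the last holds). Time passes only in rows, so rows that do not move let the fingers close. It gives the time, the measured TCP pose, the force, the opening and the grip force at its end, in the units of the state.
- get_state(): the state, without advancing time (a new reading comes with each control period).
- snapshot(name): name is "scene" or "top"; returns a dict with "frame" (420x560x3 uint8, red, green, blue), "mtx" (3x3 intrinsics, pixels), "xyz" and "orientation" of the camera in the world. Camera axes: x right, y down, z forward; pixel columns grow to the right and rows downward; lengths in m; the calibration is good to about 2 mm. A picture is of the moment at which its call begins. There is no depth.
- finish_job(): hands the job in; it is judged then, once.
The state is a dict: "clock": time; "q": joint angles; "qd": joint speeds; "joint_torque": joint torques, N m; "tool_pos": TCP position; "eef_rot": TCP orientation; "contact_force": force on the tool from outside, world axes, zero at the start; "moment": the same for the moment, N m; "opening": opening from 0.0 (shut) to 1.0 (fully open); "finger_force": force on a finger pad.
Only numpy, scipy, OpenCV 4.12 (cv2) and the standard library are available. Lean on these libraries where they do the work, as an engineer would, in place of code of your own. Each camera call takes 0.05 s, during which the arm holds its last target. There are 200 camera calls.

## Working session

There is one attempt and no reset: what is moved stays moved. The work goes in short steps, Python scripts to look and compute and a shell command to move; the robot and the scene stay as the last step left them, time stands still between calls to the robot, and variables do not carry over. Pictures are saved under pics/ and viewed, at most 10 in all, crops included, and the job is handed in when it is done.

```bash
mkdir -p pics; cat > h.py <<'E'
from plant import *
import numpy as np, cv2
from scipy.spatial.transform import Rotation as R
def snap(n,f=None):
    s=snapshot(n)
    if f: cv2.imwrite('pics/'+f,cv2.cvtColor(s['frame'],cv2.COLOR_RGB2BGR))
    return s
def ray(s,px):
    d=np.linalg.inv(s['mtx'])@np.array([px[0],px[1],1.]); return np.array(s['xyz']),R.from_quat(s['orientation']).apply(d)
def onz(s,px,z):
    o,d=ray(s,px); return o+d*(z-o[2])/d[2]
def proj(s,p):
    c=R.from_quat(s['orientation']).inv().apply(np.array(p)-s['xyz']); u=s['mtx']@c; return u[:2]/u[2]
E
python3 - <<'E'
from h import *
for n in('scene','top'):
    s=snap(n,n+'0.png'); print(n,s['mtx'],s['xyz'],R.from_quat(s['orientation']).as_matrix())
st=get_state(); print(st)
E
```

```text
scene [[446.98449469   0.         283.55114444]
 [  0.         446.98449469 206.86088634]
 [  0.           0.           1.        ]] [ 1.33527312 -0.35644137  0.80973578] [[ 0.38569638  0.60723776 -0.69462263]
 [ 0.922598   -0.24800287  0.29547843]
 [ 0.00715726 -0.75482241 -0.65589016]]
top [[427.02348795   0.         279.69666326]
 [  0.         427.02348795 212.43913419]
 [  0.           0.           1.        ]] [ 0.41105618 -0.05215163  1.15851385] [[ 0.04536151 -0.97815868  0.20284952]
 [-0.99896921 -0.04407295  0.01086721]
 [-0.00168968 -0.20313338 -0.97914962]]
{'clock': 0.1, 'q': array([-1.24816519,  0.68987967, -0.19452222,  1.56621593,  0.15729573,
        0.90250993, -0.21510291]), 'qd': array([ 0.0001396 , -0.00260189, -0.00133413, -0.00273567, -0.00124438,
        0.00039964,  0.00054946]), 'joint_torque': array([-2.95607439e-03, -5.28502071e+01, -1.27133712e+00, -1.53840494e+01,
       -5.25243336e-02,  1.87729202e-03,  4.40051485e-05]), 'tool_pos': array([0.177901  , 0.59856404, 0.23800947]), 'eef_rot': array([ 1.43879701e-01,  9.89594853e-01, -8.09170280e-04, -5.88001008e-05]), 'contact_force': array([ 1.26560263, -0.25518841, -0.62475807]), 'moment': array([ 0.02928136,  0.00873812, -0.0337502 ]), 'finger_force': 0.0, 'opening': 0.9969016780679489}
```

View pics/scene0.png

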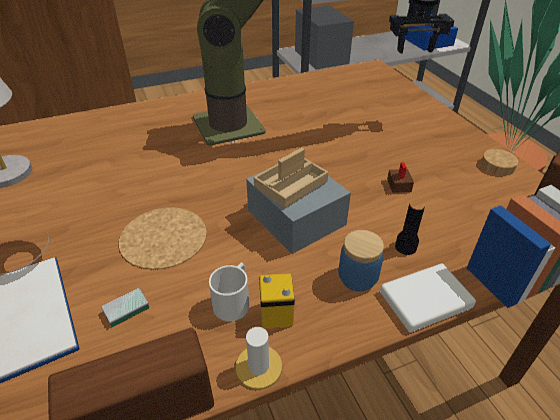

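View pics/top0.png

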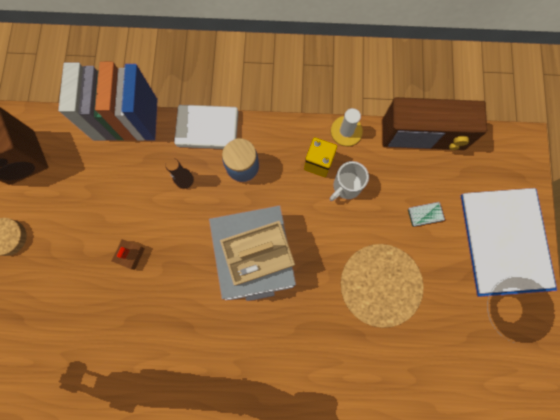

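The scene view shows the caddy on the grey unit at about (290,185), the mat at (163,237) and the key in its stand at (402,175). In the top view the unit is at (252,252), the mat at (382,285) and the red key at (122,253).

```bash
python3 - <<'E'
from h import *
t=cv2.imread('pics/top0.png'); s=cv2.imread('pics/scene0.png')
a=cv2.resize(t[200:305,200:305],(400,400),interpolation=cv2.INTER_CUBIC)
b=cv2.resize(t[230:280,100:150],(400,400),interpolation=cv2.INTER_CUBIC)
c=cv2.resize(s[140:250,240:350],(400,200*2),interpolation=cv2.INTER_CUBIC)[:,:400]
cv2.imwrite('pics/c0.png',np.hstack([a,c]))
cv2.imwrite('pics/c1.png',np.hstack([b,cv2.resize(s[155:205,380:430],(400,400),interpolation=cv2.INTER_CUBIC)]))
T=snap('top');S=snap('scene')
def comp(im,mask,box):
    m=np.zeros(mask.shape,np.uint8);x0,y0,x1,y1=box;m[y0:y1,x0:x1]=mask[y0:y1,x0:x1]*255
    m=cv2.morphologyEx(m,cv2.MORPH_CLOSE,np.ones((3,3)))
    c=max(cv2.findContours(m,0,2)[0],key=cv2.contourArea); return c
hs=cv2.cvtColor(t,cv2.COLOR_BGR2HSV).astype(int); hs2=cv2.cvtColor(s,cv2.COLOR_BGR2HSV).astype(int)
# mat
for im,h,cam,box in((t,hs,T,(330,235,435,335)),(s,hs2,S,(105,195,220,275))):
    x=h[(285,382)] if cam is T else h[(237,163)]
    f=cv2.blur(im,(5,5)); hh=cv2.cvtColor(f,cv2.COLOR_BGR2HSV).astype(int)
    ref=hh[285,382] if cam is T else hh[237,163]
    wood=hh[330,450] if cam is T else hh[200,120]
    print('mat/wood hsv',ref,wood)
    m=np.linalg.norm(hh-ref,axis=2)<np.linalg.norm(hh-wood,axis=2)
    c=comp(im,m,box); c=cv2.convexHull(c)
    P=np.array([onz(cam,p,0.005)[:2] for p in c[:,0].astype(float)]).astype(np.float32)
    print('mat',cv2.minEnclosingCircle(P),cv2.fitEllipse(P))
# red
for im,cam,h,box in((t,T,hs,(100,230,150,280)),(s,S,hs2,(385,150,425,200))):
    m=((h[...,0]<8)|(h[...,0]>172))&(h[...,1]>180)&(h[...,2]>110)
    c=comp(im,m,box); print('red',c[:,0].tolist(),cv2.minAreaRect(c),cv2.moments(c)['m10']/max(cv2.moments(c)['m00'],1e-9))
# unit grey top
m=(hs[...,1]<90)&(hs[...,2]>70)&(hs[...,2]<190)
c=comp(t,m,(200,195,305,310)); r=cv2.minAreaRect(c);print('unit',r,[onz(T,p,.11)[:2].round(4) for p in cv2.boxPoints(r)], cv2.approxPolyDP(cv2.convexHull(c),4,True)[:,0].tolist())
E
```

```text
mat/wood hsv [ 18 139 193] [ 15 182 161]
mat ((0.4664849042892456, -0.3193444609642029), 0.11066098511219025) ((0.46655964851379395, -0.31953439116477966), (0.21767982840538025, 0.21960757672786713), 26.401456832885742)
mat/wood hsv [ 17 113 191] [ 14 150 165]
mat ((0.46858930587768555, -0.32101255655288696), 0.1089237630367279) ((0.4685737192630768, -0.32127076387405396), (0.21506090462207794, 0.21644537150859833), 158.82803344726562)
red [[121, 247], [119, 249], [119, 250], [118, 251], [118, 252], [117, 253], [117, 256], [118, 257], [121, 257], [121, 256], [122, 255], [122, 253], [123, 252], [123, 251], [124, 250], [124, 248], [123, 247]] ((120.50003051757812, 252.00001525878906), (5.366562843322754, 11.180339813232422), 26.56505012512207) 120.39194139194139
red [[401, 162], [401, 163], [402, 164], [402, 166], [404, 168], [405, 168], [406, 167], [405, 166], [405, 165], [404, 164], [404, 163], [403, 162]] ((403.2000732421875, 164.90000915527344), (7.155416965484619, 3.130495071411133), 63.43495178222656) 403.3655913978494
unit ((251.82073974609375, 254.87734985351562), (87.78275299072266, 75.00542449951172), 79.3803482055664) [array([0.6042, 0.1407]), array([ 0.6479, -0.0419]), array([ 0.4363, -0.0905]), array([0.3957, 0.085 ])] [[279, 206], [295, 284], [260, 298], [222, 298], [209, 219]]
```

View pics/c0.png

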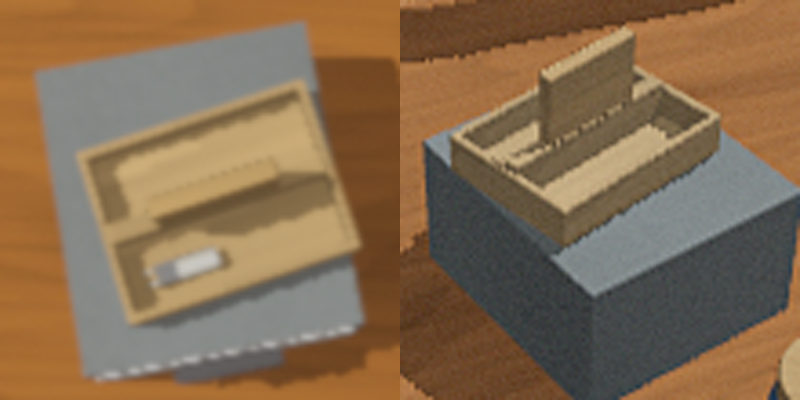

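View pics/c1.png

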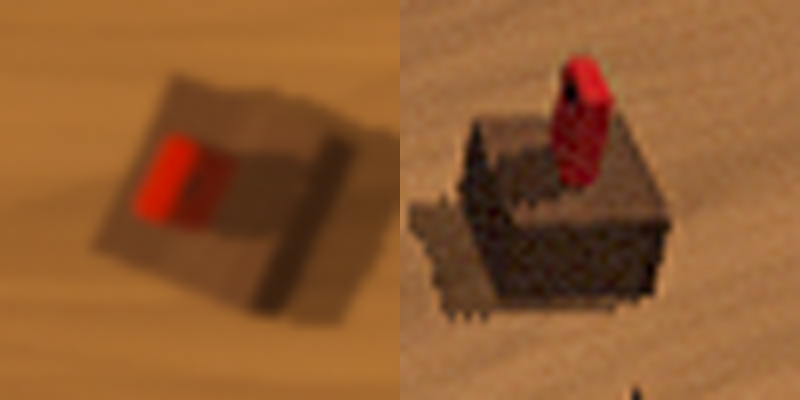

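The crops show the tray corners at (78,155), (303,80), (360,250), (130,325). The bulb is at (190,265), with the tray's −x side towards the robot. The red head's top face is centred near (168,178) in the key crop.

```bash
python3 - <<'E'
from h import *
T=snap('top');S=snap('scene')
def tp(l,x0,y0,k): return [(x0-.5+.5/k+ (x)/k, y0-.5+.5/k+(y)/k) for x,y in l]
def ang(v): return np.degrees(np.arctan2(v[1],v[0]))
k=400/105
u=np.array([onz(T,p,.11)[:2] for p in tp([(37,72),(305,22),(363,325),(85,380)],200,200,k)])
print('unit',u.round(4).tolist(),u.mean(0),[np.linalg.norm(u[i]-u[i-1]).round(4) for i in range(4)], ang(u[0]-u[3]),ang(u[1]-u[2]),ang(u[0]-u[1])-90,ang(u[3]-u[2])-90)
c=u.mean(0); 
for z in(.14,.145):
    w=np.array([onz(T,p,z)[:2] for p in tp([(78,155),(303,80),(360,250),(130,325)],200,200,k)])
    print('tray',z,w.mean(0),[np.linalg.norm(w[i]-w[i-1]).round(4) for i in range(4)], ang(w[0]-w[3]),ang(w[1]-w[2]),ang(w[0]-w[1])-90,ang(w[3]-w[2])-90)
w=np.array([onz(T,p,.205)[:2] for p in tp([(147,200),(275,160),(278,178),(150,215)],200,200,k)])
print('panel',w.mean(0),np.linalg.norm(w[0]-w[1]),ang(w[0]-w[1])-90,ang(w[3]-w[2])-90)
ks=400/110
q=np.array([onz(S,p,.205)[:2] for p in tp([(140,72),(235,30)],240,140,ks)]);print('panel scene front-edge ends',q)
for z in (.076,):
    r=np.array([onz(T,p,z)[:2] for p in tp([(172,137),(200,140),(165,222),(135,212)],100,230,8)])
    print('key top',r.mean(0),ang(r[0]-r[3]),ang(r[1]-r[2]),np.linalg.norm(r[0]-r[3]),np.linalg.norm(r[0]-r[1]))
    r=np.array([onz(S,p,z)[:2] for p in tp([(167,72),(180,57),(208,70),(210,98),(190,100)],380,155,8)])
    print('key top scene',((r[1]+r[2]+r[3]+r[0])/4))
st=np.array([onz(T,p,.036)[:2] for p in tp([(175,75),(345,133),(258,310),(92,248)],100,230,8)])
print('stand top',st.mean(0),[np.linalg.norm(st[i]-st[i-1]).round(4) for i in range(4)],ang(st[0]-st[3]),ang(st[1]-st[2]),ang(st[0]-st[1])-90)
E
```

```text
unit [[0.6048, 0.1346], [0.6463, -0.0397], [0.4508, -0.0855], [0.4085, 0.0886]] [0.52761255 0.02450534] [np.float64(0.2016), np.float64(0.1791), np.float64(0.2009), np.float64(0.1792)] 13.167263425248215 13.17950975707836 13.40284269150493 13.626046876841812
tray 0.14 [0.52192326 0.00925499] [np.float64(0.1115), np.float64(0.1499), np.float64(0.1135), np.float64(0.1497)] 20.964118720296458 20.85392257689275 21.315900963214887 20.544786366182052
tray 0.145 [0.52137901 0.00895354] [np.float64(0.111), np.float64(0.1492), np.float64(0.113), np.float64(0.1489)] 20.96411872029644 20.853922576892753 21.315900963214872 20.544786366182038
panel [0.52248824 0.00890721] 0.07873442441407602 20.074987881432847 18.798243550880343
panel scene front-edge ends [[ 0.53330367 -0.030268  ]
 [ 0.51201862  0.04704367]]
key top [0.51510703 0.35933852] -19.98362174495224 -16.761890474832022 0.025874356489900604 0.009046480790394617
key top scene [0.51533306 0.35904624]
stand top [0.51530933 0.3577113 ] [np.float64(0.0617), np.float64(0.0608), np.float64(0.0632), np.float64(0.0595)] -19.24212499847711 -20.38983979839444 -15.939388146003935
```

```bash
cat >> h.py <<'E'
def to(p,yang,st=None):
    """rows needed: first turn in place (rotvec), then shift in the new tool frame; yang = heading of tool y in deg"""
    st=st or get_state(); a=np.radians(yang); y=np.array([np.cos(a),np.sin(a),0]); z=np.array([0,0,-1.]); x=np.cross(y,z)
    G=R.from_matrix(np.c_[x,y,z]); C=R.from_quat(st['eef_rot'])
    print('turn',(C.inv()*G).as_rotvec().round(4),'shift',G.inv().apply(np.array(p)-st['tool_pos']).round(4),'pos',st['tool_pos'].round(4),'q7',st['q'][6].round(3),'F',np.round(st['contact_force'],1),'op',st['opening'],'t',st['clock'])
E
python3 -c "
from h import *
to([.522,.009,.26],20.9)"
```

```text
turn [-4.000e-04  4.000e-04  9.173e-01] shift [-0.6738  0.1109 -0.0215] pos [0.178  0.5989 0.2385] q7 -0.215 F [ 0.1 -0.4 -0.3] op 1.0018989678423804 t 0.3
```

```bash
python3 -m jog '[[[0,0,-0.01,0,0,0.153],[0,0,-0.0115,0,0,0.153],[0,0,0,0,0,0.153],[0,0,0,0,0,0.153],[0,0,0,0,0,0.153],[0,0,0,0,0,0.153]]]' 0.088 40; python3 -m jog '[[[-0.03,0.005,0,0,0,0],[-0.05,0.009,0,0,0,0],[-0.06,0.01,0,0,0,0],[-0.06,0.01,0,0,0,0],[-0.06,0.01,0,0,0,0],[-0.06,0.01,0,0,0,0],[-0.06,0.01,0,0,0,0],[-0.06,0.01,0,0,0,0],[-0.06,0.01,0,0,0,0],[-0.06,0.01,0,0,0,0],[-0.06,0.01,0,0,0,0],[-0.054,0.007,0,0,0,0]]]'
python3 -c "
from h import *
to([.522,.009,.26],20.9)"
```

```text
clock: 1.05
tool_pos: [0.1778, 0.5991, 0.2602]
eef_rot: [0.569, 0.822, -0.0, -0.0]
contact_force: [0.2, 0.4, -0.3]
opening: 0.999
finger_force: 0.0
clock: 2.55
tool_pos: [0.5228, 0.0068, 0.2603]
eef_rot: [0.568, 0.823, 0.0, 0.0]
contact_force: [0.7, 1.2, -0.2]
opening: 0.997
finger_force: 0.0
turn [ 0.0008  0.0001 -0.0014] shift [0.0024 0.0001 0.0003] pos [0.5228 0.0068 0.2603] q7 0.271 F [ 0.7  1.2 -0.2] op 0.9971844226142103 t 2.55
```

Descend and grip.

```bash
python3 -m jog '[[[0.0024,0,0.02,0,0,0],[0,0,0.03,0,0,0],[0,0,0.026,0,0,0],[0,0,0.02,0,0,0],[0,0,0,0,0,0],[0,0,0,0,0,0]]]'; python3 -m jog '[[[0,0,0,0,0,0],[0,0,0,0,0,0],[0,0,0,0,0,0],[0,0,0,0,0,0],[0,0,0,0,0,0],[0,0,0,0,0,0],[0,0,0,0,0,0],[0,0,0,0,0,0]]]' 0.004 45
python3 -c "
from h import *
s=snap('top','g.png')
to([.522,.009,.164],20.9)"
```

```text
clock: 3.3
tool_pos: [0.5214, 0.0111, 0.1649]
eef_rot: [0.567, 0.823, 0.0, 0.0]
contact_force: [0.6, 0.3, -0.1]
opening: 0.998
finger_force: 0.0
clock: 4.3
tool_pos: [0.5213, 0.0112, 0.1643]
eef_rot: [0.567, 0.823, 0.0, 0.0]
contact_force: [0.7, 0.9, -0.3]
opening: 0.135
finger_force: 45.0
turn [ 0.001   0.0001 -0.0007] shift [-0.0023 -0.0002  0.0003] pos [0.5213 0.0112 0.1643] q7 0.26 F [ 0.8  0.8 -0.5] op 0.13273022589262679 t 4.35
```

```bash
python3 -m jog '[[[0,0,-0.003,0,0,0],[0,0,-0.007,0,0,0],[0,0,-0.015,0,0,0],[0,0,-0.02,0,0,0],[0,0,-0.015,0,0,0],[0,0,0,0,0,0]]]'
python3 -c "
from h import *
s=snap('scene','g2.png');t=snap('top'); print(get_state()['moment'])
cv2.imwrite('pics/g3.png',cv2.cvtColor(np.hstack([cv2.resize(s['frame'][80:260,200:380],(400,400)),cv2.resize(t['frame'][160:340,160:340],(400,400))]),cv2.COLOR_RGB2BGR))
to([.4675,-.320,.15],20.9)"
```

```text
clock: 5.1
tool_pos: [0.5217, 0.0111, 0.2259]
eef_rot: [0.568, 0.823, 0.001, 0.001]
contact_force: [0.3, 0.4, -2.7]
opening: 0.132
finger_force: 45.0
[-0.05397154  0.07254971  0.05653299]
turn [ 0.0001 -0.0001 -0.0007] shift [-0.2903 -0.1677  0.0744] pos [0.5206 0.0111 0.2244] q7 0.262 F [-0.2  0.2 -3.8] op 0.13271878708838425 t 5.2
```

View pics/g3.png

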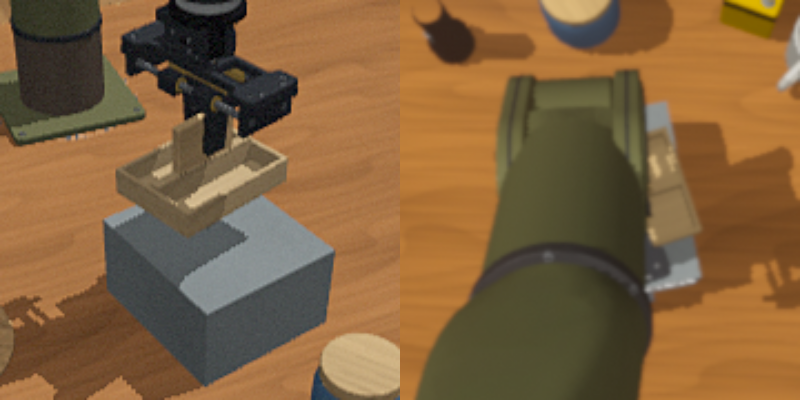

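The caddy hangs level in the gripper, clear of the unit. Next I carry it smoothly to the mat.

```bash
python3 -m jog '[[[-0.005,-0.003,0,0,0,0],[-0.01,-0.006,0,0,0,0],[-0.015,-0.009,0,0,0,0],[-0.02,-0.0115,0,0,0,0],[-0.02,-0.0115,0,0,0,0],[-0.02,-0.0115,0,0,0,0],[-0.02,-0.0115,0,0,0,0],[-0.02,-0.0115,0,0,0,0],[-0.02,-0.0115,0,0,0,0],[-0.02,-0.0115,0,0,0,0],[-0.02,-0.0115,0,0,0,0],[-0.02,-0.0115,0,0,0,0]]]'; python3 -m jog '[[[-0.02,-0.0115,0,0,0,0],[-0.02,-0.0115,0,0,0,0],[-0.018,-0.0105,0.01,0,0,0],[-0.013,-0.008,0.02,0,0,0],[-0.007,-0.004,0.025,0,0,0],[-0.003,-0.002,0.025,0,0,0],[0,0,0.025,0,0,0],[0,0,0.015,0,0,0],[0,0,0,0,0,0],[0,0,0,0,0,0]]]'
python3 -c "
from h import *
to([.4667,-.3179,.059],20.9)"
```

```text
clock: 6.7
tool_pos: [0.4808, -0.2306, 0.224]
eef_rot: [0.568, 0.823, -0.0, -0.0]
contact_force: [0.5, -0.6, -3.4]
opening: 0.134
finger_force: 45.0
clock: 7.95
tool_pos: [0.467, -0.3213, 0.1046]
eef_rot: [0.567, 0.823, 0.0, 0.001]
contact_force: [0.1, -0.1, -2.7]
opening: 0.131
finger_force: 45.0
turn [ 0.0007  0.0008 -0.0006] shift [0.0032 0.001  0.0456] pos [ 0.467  -0.3213  0.1046] q7 0.83 F [ 0.1 -0.1 -2.7] op 0.13131381022644067 t 7.95
```

```bash
python3 -m jog '[[[0.0032,0.001,0.01,0,0,0],[0,0,0.012,0,0,0],[0,0,0.01,0,0,0],[0,0,0.006,0,0,0],[0,0,0.003,0,0,0],[0,0,0.002,0,0,0],[0,0,0.001,0,0,0],[0,0,0,0,0,0],[0,0,0,0,0,0]]]'
python3 -c "
from h import *
to([.4667,-.3179,.059],20.9)"
```

```text
clock: 9.07
tool_pos: [0.4664, -0.3177, 0.0604]
eef_rot: [0.567, 0.823, 0.0, 0.0]
contact_force: [-0.7, 0.5, -2.6]
opening: 0.13
finger_force: 45.0
turn [ 0.0003  0.0002 -0.0008] shift [-0.0002  0.0002  0.0014] pos [ 0.4664 -0.3177  0.0604] q7 0.821 F [-0.7  0.5 -2.6] op 0.13018125249653878 t 9.075
```

```bash
python3 -m jog '[[[0,0,0.001,0,0,0],[0,0,0,0,0,0],[0,0,0.0005,0,0,0],[0,0,0,0,0,0]]]';python3 -m jog '[[[0,0,0.0005,0,0,0],[0,0,0,0,0,0],[0,0,0,0,0,0]]]'
```

```text
clock: 9.57
tool_pos: [0.4664, -0.3177, 0.0593]
eef_rot: [0.567, 0.823, 0.0, 0.0]
contact_force: [-0.9, 0.9, 4.9]
opening: 0.13
finger_force: 45.0
clock: 9.95
tool_pos: [0.4664, -0.3178, 0.0592]
eef_rot: [0.567, 0.823, 0.0, 0.0]
contact_force: [-1.6, 2.4, 9.7]
opening: 0.133
finger_force: 45.0
```

```bash
python3 -m jog '[[[0,0,-0.0008,0,0,0],[0,0,0,0,0,0]]]'; python3 -m jog '[[[0,0,0,0,0,0],[0,0,0,0,0,0],[0,0,0,0,0,0],[0,0,-0.015,0,0,0],[0,0,-0.03,0,0,0],[0,0,-0.04,0,0,0],[0,0,-0.05,0,0,0],[0,0,-0.05,0,0,0],[0,0,0,0,0,0]]]' 0.06
python3 -c "
from h import *
s=snap('scene');t=snap('top')
cv2.imwrite('pics/p1.png',cv2.cvtColor(np.hstack([cv2.resize(s['frame'][170:290,90:210],(400,400)),cv2.resize(t['frame'][180:340,200:440],(400,267),interpolation=2)[:267],])if 0 else np.hstack([cv2.resize(s['frame'][140:290,90:350],(400,230)),cv2.resize(t['frame'][200:340,200:440],(400,230),interpolation=2)]),cv2.COLOR_RGB2BGR))
to([.515,.359,.11],71.5)"
```

```text
clock: 10.2
tool_pos: [0.4665, -0.3178, 0.0593]
eef_rot: [0.567, 0.823, 0.0, 0.0]
contact_force: [-0.6, 0.4, 5.5]
opening: 0.131
finger_force: 45.0
clock: 11.32
tool_pos: [0.4684, -0.3191, 0.2489]
eef_rot: [0.568, 0.823, 0.0, 0.005]
contact_force: [-0.4, 0.6, -0.3]
opening: 0.678
finger_force: 0.0
turn [ 3.00e-04  1.10e-03 -8.84e-01] shift [0.1684 0.6572 0.1348] pos [ 0.4661 -0.3176  0.2448] q7 0.844 F [-0.7  0.3  0.1] op 0.6838359497326664 t 11.425
```

View pics/p1.png

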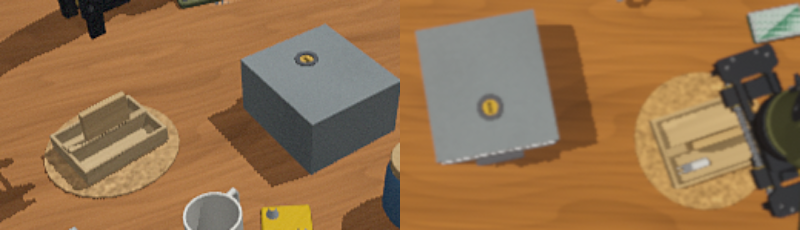

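The caddy stands on the mat with the bulb inside, and the keyhole is in view, at about (490,107) in the top crop. I move to the key and measure the keyhole.

```bash
python3 -m jog '[[[0,0,0,0,0,-0.1473],[0,0,0,0,0,-0.1473],[0,0,0,0,0,-0.1473],[0,0,0,0,0,-0.1473],[0,0,0,0,0,-0.1473],[0,0,0,0,0,-0.1473]]]' 0.088; python3 -m jog '[[[0.007,0.028,0,0,0,0],[0.014,0.055,0,0,0,0],[0.015,0.058,0,0,0,0],[0.015,0.058,0,0,0,0],[0.015,0.058,0,0,0,0],[0.015,0.058,0,0,0,0],[0.015,0.058,0,0,0,0],[0.015,0.058,0,0,0,0],[0.015,0.058,0,0,0,0],[0.015,0.058,0,0,0,0],[0.014,0.055,0,0,0,0],[0.0134,0.0552,0,0,0,0]]]'
python3 -m jog '[[[0,0,0,0,0,0],[0,0,0,0,0,0]]]'
python3 - <<'E'
from h import *
for n in('top','scene'):
    s=snap(n,'k_%s.png'%n); im=s['frame']; h=cv2.cvtColor(im,cv2.COLOR_RGB2HSV)
    u,v=proj(s,[.4935,.0165,.11]).astype(int); k=12
    m=np.zeros(h.shape[:2],np.uint8); sub=h[v-k:v+k,u-k:u+k]
    m[v-k:v+k,u-k:u+k]=((sub[...,0]>12)&(sub[...,0]<40)&(sub[...,1]>90)).astype(np.uint8)
    hull=cv2.convexHull(np.argwhere(m)[:,::-1].astype(np.int32)); M=cv2.moments(hull)
    print(n,u,v,m.sum(),onz(s,(M['m10']/M['m00'],M['m01']/M['m00']),.11))
    if n=='top':
        g=((h[...,1]<90)&(h[...,2]>100)).astype(np.uint8)*255; print(g[250,250])
        cv2.imwrite('pics/mask.png',g)
to([.515,.359,.043],71.5)
E
```

```text
clock: 12.18
tool_pos: [0.4652, -0.317, 0.2423]
eef_rot: [0.158, 0.987, 0.001, -0.002]
contact_force: [-0.2, 0.0, -0.8]
opening: 1.005
finger_force: 0.0
clock: 13.68
tool_pos: [0.5142, 0.36, 0.2422]
eef_rot: [0.161, 0.987, -0.001, -0.001]
contact_force: [1.2, 0.5, 0.8]
opening: 0.998
finger_force: 0.0
clock: 13.92
tool_pos: [0.5145, 0.3577, 0.2424]
eef_rot: [0.161, 0.987, -0.002, -0.001]
contact_force: [0.4, -0.1, -0.0]
opening: 0.999
finger_force: 0.0
top 253 265 83 [0.49507688 0.01740997 0.11      ]
0
scene 289 177 39 [0.47785309 0.01381124 0.11      ]
turn [-0.0028 -0.0003 -0.0022] shift [0.0011 0.0021 0.2002] pos [0.5153 0.3566 0.2432] q7 0.396 F [ 0.  -0.3  0.2] op 1.0024810974478195 t 14.025
```

```bash
python3 - <<'E'
from h import *
t=cv2.imread('pics/k_top.png');s=cv2.imread('pics/k_scene.png')
f=lambda i,x,y:cv2.resize(i[y:y+30,x:x+30],(390,390),interpolation=cv2.INTER_CUBIC)
cv2.imwrite('pics/kh.png',np.hstack([f(t,238,250),f(s,277,160)]))
E
python3 -m jog '[[[0.001,0.002,0.04,0,0,0],[0,0,0.05,0,0,0],[0,0,0.04,0,0,0],[0,0,0.02,0,0,0],[0,0,0,0,0,0]]]' 0.05
```

```text
clock: 14.65
tool_pos: [0.5143, 0.3587, 0.0925]
eef_rot: [0.162, 0.987, -0.002, -0.001]
contact_force: [0.5, 0.6, -0.0]
opening: 0.569
finger_force: 0.0
```

View pics/kh.png

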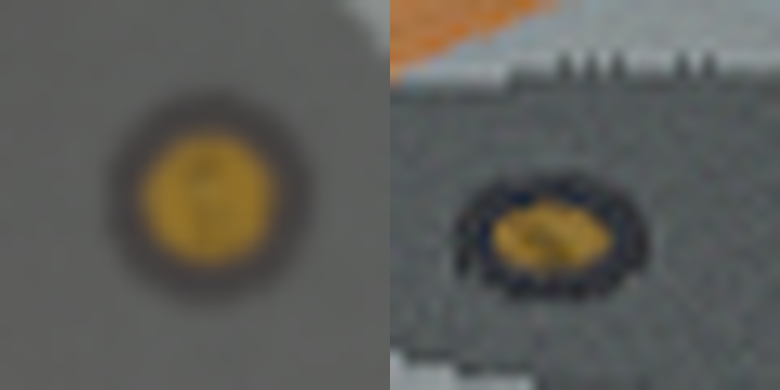

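The keyhole ring is centred at crop (210,198) in the top view and (162,237) in the scene view.

```bash
python3 - <<'E'
from h import *
T=snap('top');S=snap('scene')
c=lambda x,y,x0,y0:(x0-.5+(x+.5)/13,y0-.5+(y+.5)/13)
print(onz(T,c(209,199.5,238,250),.1115),onz(S,c(162,237,277,160),.1115))
def red(im,u):
    h=cv2.cvtColor(im['frame'],cv2.COLOR_RGB2HSV); 
    return h
to([.515,.359,.043],71.5)
E
```

```text
[0.49442675 0.01716471 0.1115    ] [0.49574264 0.01515204 0.1115    ]
turn [ 0.0005  0.0007 -0.0015] shift [ 0.0001 -0.0016  0.0518] pos [0.5156 0.3605 0.0948] q7 0.337 F [-0.1 -0.9  0.2] op 0.569885830113913 t 14.75
```

```bash
python3 -m jog '[[[0,-0.001,0.02,0,0,0],[0,0,0.02,0,0,0],[0,0,0.01,0,0,0],[0,0,0.002,0,0,0],[0,0,0,0,0,0],[0,0,0,0,0,0]]]'; python3 -c "
from h import *
to([.515,.359,.043],71.5)"; python3 -m jog '[[[0,0,0,0,0,0],[0,0,0,0,0,0],[0,0,0,0,0,0],[0,0,0,0,0,0],[0,0,0,0,0,0],[0,0,0,0,0,0]]]' 0.002 20; python3 -c "
from h import *
to([.515,.359,.043],71.5)"
```

```text
clock: 15.5
tool_pos: [0.5149, 0.3606, 0.0426]
eef_rot: [0.161, 0.987, 0.0, 0.0]
contact_force: [0.8, -0.8, 0.7]
opening: 0.567
finger_force: 0.0
turn [ 0.001   0.0006 -0.0001] shift [-0.0006 -0.0015 -0.0004] pos [0.5149 0.3606 0.0426] q7 0.319 F [ 0.8 -0.8  0.7] op 0.566612611747382 t 15.5
clock: 16.25
tool_pos: [0.5146, 0.3603, 0.042]
eef_rot: [0.161, 0.987, 0.0, -0.0]
contact_force: [-0.4, -0.8, 0.3]
opening: 0.135
finger_force: 20.0
turn [ 0.0001 -0.     -0.0001] shift [-0.0008 -0.001  -0.001 ] pos [0.5146 0.3603 0.042 ] q7 0.319 F [-0.4 -0.8  0.3] op 0.1346274597125656 t 16.25
```

```bash
python3 -m jog '[[[0,0,0,0,0,0],[0,0,-0.005,0,0,0],[0,0,-0.01,0,0,0],[0,0,-0.015,0,0,0],[0,0,-0.02,0,0,0],[0,0,-0.03,0,0,0],[0,0,-0.04,0,0,0],[0,0,-0.03,0,0,0],[0,0,0,0,0,0],[0,0,0,0,0,0]]]' - 58; python3 -c "
from h import *
s=snap('scene');t=snap('top','l_top.png')
u=proj(s,get_state()['tool_pos']).astype(int)
cv2.imwrite('pics/lift.png',cv2.cvtColor(np.hstack([cv2.resize(s['frame'][u[1]-40:u[1]+40,u[0]-40:u[0]+40],(390,390)),cv2.resize(t['frame'][200:340,300:440],(390,390))]),cv2.COLOR_RGB2BGR))
to([.4945,.0164,.2],103.3)"
```

```text
clock: 17.5
tool_pos: [0.5141, 0.3598, 0.1918]
eef_rot: [0.161, 0.987, -0.0, -0.0]
contact_force: [1.1, 0.0, 0.0]
opening: 0.133
finger_force: 58.0
turn [-0.0017 -0.0018 -0.555 ] shift [ 0.0978 -0.3295 -0.0091] pos [0.5138 0.3596 0.1909] q7 0.372 F [-0.5 -0.5 -0.2] op 0.13315120394159946 t 17.6
```

View pics/lift.png

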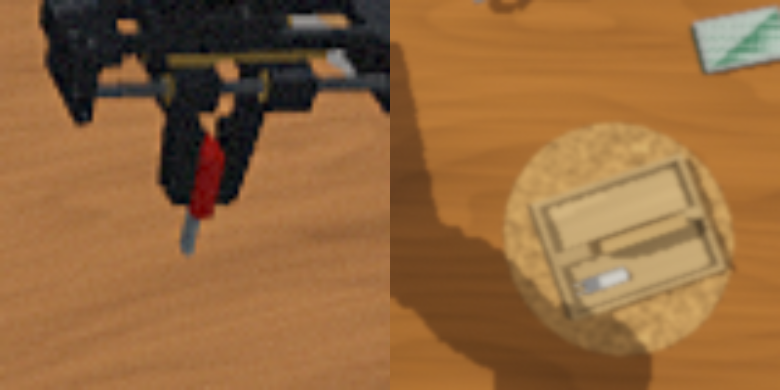

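The key is held upright, and the caddy sits centred on the mat with the bulb in it.

```bash
python3 -m jog '[[[0,0,-0.005,0,0,-0.139],[0,0,-0.005,0,0,-0.139],[0,0,0,0,0,-0.139],[0,0,0,0,0,-0.138],[0.006,-0.02,0,0,0,0],[0.012,-0.04,0,0,0,0],[0.015,-0.05,0,0,0,0],[0.016,-0.055,0,0,0,0],[0.016,-0.055,0,0,0,0],[0.015,-0.05,0,0,0,0],[0.012,-0.04,0,0,0,0],[0.0058,-0.0195,0,0,0,0]]]';python3 -m jog '[[[0,0,0.02,0,0,0],[0,0,0.02,0,0,0],[0,0,0,0,0,0],[0,0,0,0,0,0]]]'; python3 -c "
from h import *
to([.4945,.0164,.15],103.3)
s=snap('scene');t=snap('top')
u=proj(s,[.4945,.0164,.125]).astype(int);v=proj(t,[.4945,.0164,.125]).astype(int)
cv2.imwrite('pics/near.png',cv2.cvtColor(np.hstack([cv2.resize(s['frame'][u[1]-20:u[1]+20,u[0]-20:u[0]+20],(390,390)),cv2.resize(t['frame'][v[1]-40:v[1]+40,v[0]-40:v[0]+40],(390,390))]),cv2.COLOR_RGB2BGR))"
```

```text
clock: 19.1
tool_pos: [0.494, 0.0138, 0.2009]
eef_rot: [-0.114, 0.993, -0.001, -0.002]
contact_force: [0.5, 0.1, -0.5]
opening: 0.129
finger_force: 58.0
clock: 19.6
tool_pos: [0.4952, 0.0173, 0.162]
eef_rot: [-0.116, 0.993, 0.0, -0.0]
contact_force: [1.1, 0.4, -0.6]
opening: 0.13
finger_force: 58.0
turn [ 0.0003 -0.0003  0.0002] shift [ 0.0009 -0.0007  0.012 ] pos [0.4952 0.0173 0.162 ] q7 1.199 F [ 1.1  0.4 -0.6] op 0.13048164970428097 t 19.6
```

View pics/near.png

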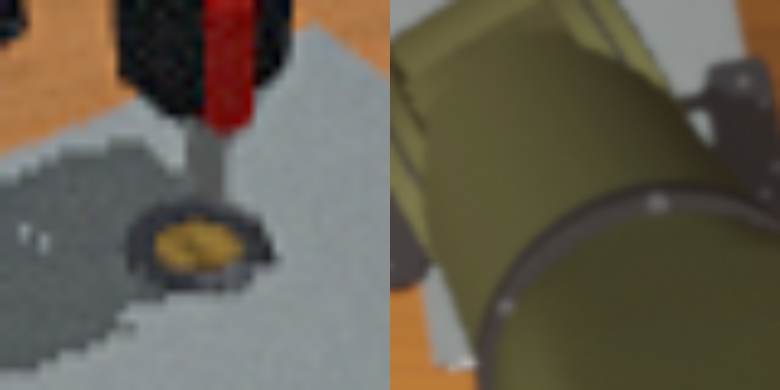

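The blade hangs right above the keyhole ring. Lower it carefully.

```bash
python3 -m jog '[[[0.0009,-0.0007,0.005,0,0,0],[0,0,0.005,0,0,0],[0,0,0.003,0,0,0],[0,0,0.002,0,0,0],[0,0,0,0,0,0],[0,0,0,0,0,0]]]';python3 -m jog '[[[0,0,0.001,0,0,0],[0,0,0.001,0,0,0],[0,0,0.001,0,0,0],[0,0,0.001,0,0,0],[0,0,0,0,0,0]]]';python3 -c "
from h import *
to([.4945,.0164,.144],103.3)"
```

```text
clock: 20.45
tool_pos: [0.4945, 0.0163, 0.1471]
eef_rot: [-0.116, 0.993, 0.0, 0.0]
contact_force: [0.3, -0.1, -0.6]
opening: 0.132
finger_force: 58.0
clock: 21.08
tool_pos: [0.4944, 0.0162, 0.1429]
eef_rot: [-0.116, 0.993, 0.0, -0.0]
contact_force: [-0.3, -0.4, -1.1]
opening: 0.128
finger_force: 58.0
turn [ 0.0001 -0.0002 -0.0001] shift [-0.0002  0.0001 -0.0011] pos [0.4944 0.0162 0.1429] q7 1.177 F [-0.3 -0.4 -1.1] op 0.12838998048799327 t 21.075
```

```bash
for i in 1 2; do python3 -m jog '[[[0,0,0.001,0,0,0],[0,0,0.0005,0,0,0],[0,0,0,0,0,0]]]'|grep -E 'pos|contact';done
```

```text
tool_pos: [0.4944, 0.0162, 0.1415]
contact_force: [0.6, 0.5, -0.8]
tool_pos: [0.4944, 0.0162, 0.1399]
contact_force: [0.8, 0.5, -1.3]
```

```bash
for i in 1 2 3; do python3 -m jog '[[[0,0,0.001,0,0,0],[0,0,0.001,0,0,0],[0,0,0,0,0,0]]]'|grep -E 'pos|contact';done
```

```text
tool_pos: [0.4943, 0.0162, 0.1379]
contact_force: [-0.2, -0.3, 0.2]
tool_pos: [0.4945, 0.0159, 0.136]
contact_force: [0.2, -0.5, 0.3]
tool_pos: [0.4947, 0.0157, 0.1341]
contact_force: [1.0, -2.9, 1.7]
```

```bash
for i in 1 2; do python3 -m jog '[[[0,0,0.001,0,0,0],[0,0.001,0.0005,0,0,0.035],[0,0,0,0,0,-0.07],[0,-0.002,0.0005,0,0,0.07],[0,0,0,0,0,-0.07],[0,0.001,0,0,0,0.035]]]'|grep -E 'pos|contact';done
```

```text
tool_pos: [0.4941, 0.0158, 0.1316]
contact_force: [0.8, -3.2, -1.2]
tool_pos: [0.4944, 0.016, 0.1299]
contact_force: [1.6, -4.7, -1.0]
```

```bash
for i in 1 2 3; do python3 -m jog '[[[0,0,0.001,0,0,0],[0,0.001,0.0005,0,0,0.035],[0,0,0,0,0,-0.07],[0,-0.002,0.0005,0,0,0.07],[0,0,0,0,0,-0.07],[0,0.001,0,0,0,0.035]]]'|grep -E 'pos|contact';done
```

```text
tool_pos: [0.4947, 0.0164, 0.1281]
contact_force: [1.9, -4.2, 1.4]
tool_pos: [0.4945, 0.0171, 0.126]
contact_force: [0.9, -2.2, 0.6]
tool_pos: [0.4945, 0.0169, 0.1237]
contact_force: [0.3, -0.2, -1.5]
```

```bash
for i in 1 2 3 ; do python3 -m jog '[[[0,0,0.001,0,0,0],[0,0,0.001,0,0,0],[0,0,0,0,0,0]]]'|grep -E 'pos|contact';done;  python3 -m jog '[[[0,0,0.001,0,0,0],[0,0,0,0,0,0]]]'|grep -E 'pos|contact'
```

```text
tool_pos: [0.4946, 0.0167, 0.1219]
contact_force: [-0.5, 1.8, 0.1]
tool_pos: [0.4946, 0.0166, 0.1198]
contact_force: [-0.7, 3.2, -1.2]
tool_pos: [0.4946, 0.0166, 0.1188]
contact_force: [-2.4, 2.2, 10.3]
tool_pos: [0.4946, 0.0166, 0.1187]
contact_force: [-5.0, 2.8, 19.7]
```

Key is home: the head is on the rim at the expected height, with firm contact. I ease the push and turn clockwise.

```bash
python3 -m jog '[[[0,0,-0.001,0,0,0],[0,0,-0.0003,0,0,0],[0,0,0,0,0,0.06],[0,0,0,0,0,0.1],[0,0,0,0,0,0.13],[0,0,0,0,0,0.13],[0,0,0,0,0,0.13],[0,0,0,0,0,0.13],[0,0,0,0,0,0.13],[0,0,0,0,0,0]]]'; python3 -c "
from h import *
to([.4945,.0164,.119],13.3);print(get_state()['moment'])"
```

```text
clock: 29.32
tool_pos: [0.495, 0.0175, 0.1189]
eef_rot: [0.285, 0.959, 0.001, 0.0]
contact_force: [-1.6, 5.6, 6.5]
opening: 0.13
finger_force: 58.0
turn [ 1.500e-03 -2.000e-04  7.611e-01] shift [-0.001  -0.0007 -0.0001] pos [0.495  0.0175 0.1189] q7 0.644 F [-1.6  5.6  6.5] op 0.13015033799013187 t 29.325
[ 1.11197176  0.33860777 -0.01677087]
```

```bash
python3 -m jog '[[[0,0,0,0,0,0.12],[0,0,0,0,0,0.13],[0,0,0,0,0,0.13],[0,0,0,0,0,0.13],[0,0,0,0,0,0.13],[0,0,0,0,0,0.12],[0,0,0,0,0,0],[0,0,0,0,0,0]]]'|grep contact; python3 -c "
from h import *
to([.4945,.0164,.119],13.3);print(get_state()['moment'])"; python3 -m jog '[[[0,0,0,0,0,0.04],[0,0,0,0,0,0.04],[0,0,0,0,0,0]]]'|grep contact; python3 -c "
from h import *
to([.4945,.0164,.119],13.3);print(get_state()['moment'])"
```

```text
contact_force: [0.4, 6.0, 5.2]
turn [ 0.003  -0.0013  0.0029] shift [-0.0013 -0.0018 -0.0001] pos [0.496  0.0181 0.1189] q7 0.204 F [0.4 6.  5.2] op 0.13166792047086742 t 30.325
[ 1.25853652 -0.07197317  0.01723025]
contact_force: [0.9, 5.5, 5.2]
turn [ 0.003  -0.0014 -0.0773] shift [-0.0012 -0.0019 -0.0001] pos [0.4961 0.018  0.1189] q7 0.158 F [0.9 5.5 5.2] op 0.13030532890950206 t 30.7
[ 1.24642549 -0.16238067  0.04748211]
```

```bash
for r in 1 2 3; do python3 -m jog '[[[0,0,0,0,0,0.04],[0,0,0,0,0,0]]]'|grep contact; python3 -c "
from h import *
to([.4945,.0164,.119],13.3);print(np.mean([get_state()['moment'] for _ in range(3)],0))"; done
```

```text
contact_force: [1.3, 6.0, 4.4]
turn [ 0.0032 -0.0015 -0.1172] shift [-0.0012 -0.002  -0.0001] pos [0.4962 0.0181 0.1189] q7 0.135 F [1.3 6.  4.4] op 0.12653078256577185 t 30.95
[ 1.20528553 -0.18551017  0.11069293]
contact_force: [1.2, 5.2, 5.4]
turn [ 0.0033 -0.0015 -0.1572] shift [-0.0012 -0.0021 -0.0001] pos [0.4963 0.018  0.1189] q7 0.112 F [1.2 5.2 5.4] op 0.1314294431868888 t 31.2
[ 1.24403843 -0.17630373  0.16590247]
contact_force: [0.9, 6.5, 4.4]
turn [ 0.0033 -0.0015 -0.1964] shift [-0.0012 -0.0022 -0.0001] pos [0.4963 0.0181 0.1189] q7 0.09 F [0.9 6.5 4.4] op 0.13339636177613876 t 31.45
[ 1.20754283 -0.23416756  0.23862415]
```

```bash
python3 -m jog '[[[0,0,0,0,0,0.03],[0,0,0,0,0,0],[0,0,0,0,0,0],[0,0,0,0,0,0]]]'; python3 -c "
from h import *
to([.4945,.0164,.119],13.3);print(get_state()['moment'])
s=snap('scene');t=snap('top')
u=proj(s,[.4945,.0164,.125]).astype(int)
cv2.imwrite('pics/fin.png',cv2.cvtColor(np.hstack([cv2.resize(s['frame'][u[1]-25:u[1]+25,u[0]-25:u[0]+25],(400,400)),cv2.resize(s['frame'][140:400,80:460],(400,400))]),cv2.COLOR_RGB2BGR))"
```

```text
clock: 31.95
tool_pos: [0.4964, 0.0181, 0.1189]
eef_rot: [0.705, 0.709, 0.002, 0.0]
contact_force: [1.1, 6.6, 3.8]
opening: 0.132
finger_force: 58.0
turn [ 0.0034 -0.0016 -0.2256] shift [-0.0012 -0.0022 -0.0001] pos [0.4964 0.0181 0.1189] q7 0.073 F [1.1 6.6 3.8] op 0.13221263929999902 t 31.95
[ 1.18319102 -0.23392667  0.37179764]
```

View pics/fin.png

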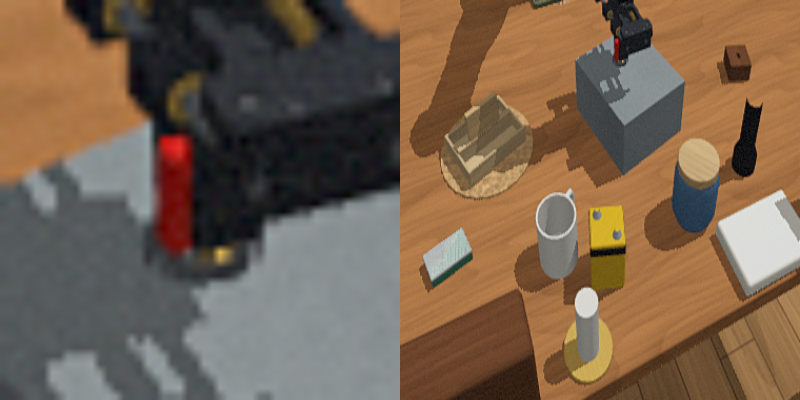

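The key head rests on the rim, turned with the gripper against the stop. The caddy is on the mat and the bystanders are where they were.

```bash
python3 -c "
from plant import *
print(finish_job())"
```

```text
the job is handed in; nothing more can be done
None
```

The job is handed in at about 32 s: the caddy is in the middle of the mat with the bulb in it, and the key is fully home, turned a quarter turn clockwise and held against its stop, though the hand-in gave back no verdict.

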